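# Turn the sensor test wheel once round and store the reading

### The arm

A 6-joint arm with a two-finger parallel gripper is mounted at the origin on a cart in front of the work surface, level with it; the furniture and walls round the work are solid. World frame = base frame: x ahead of the robot, y to its left, z up, the work surface at z = 0. Lengths are in m, angles in rad, forces in N, time in s.
With the tool pointing down it reaches from about 0.375 to 0.9 m from the base axis. Payload 3.1 kg.
Tool frame: the origin (TCP) lies between the finger pads; the fingertips stand 11 mm ahead of it and the grasp point (between the pads) lies 8 mm behind it; z points along the fingers, y is the line along which they close (so a half turn about z gives the same grasp; the last joint's range is limited). The gripper opens to 87 mm and grips with 3 to 60 N. Pads are 19 mm wide; open, the fingers measure 117 mm over their backs; the gripper's body (75 mm by 190 mm) begins 51 mm behind the grasp point.
Start: joints at [-1.405, 0.527, 1.433, -0, 1.181, -0.178], TCP at [0.211, -0.588, 0.234] pointing down, gripper open.
Joint ranges: [-3.08, 3.08], [-0.75, 2.2], [0.22, 2.44], [-1.43, 4.57], [0, 2.65], [-2.85, 2.85]. Speed limits (rad/s): [2.79, 2.79, 3.14, 3.14, 3.14, 3.14].

### API

Orientations are given as a unit quaternion [x, y, z, w].
In Python, from rig import get_obs, camera, hand_in gives the robot as it stands.
- The arm moves only by the shell command python3 -m pendant 'ROWS' [FORCE]. ROWS is JSON, a list that holds one entry, the list of rows, each a list of 7 numbers: the shift along the tool's x, y, z in m, then the turn, a rotation vector about the tool's x, y, z in degrees, then the opening, from 0 (shut) to 1 (fully open). In form: [[[x, y, z, ax, ay, az, fingers], ...]]. A call has exactly 5 rows; each row shifts and turns the commanded pose from where the row before left it, along the tool's axes as they then stand; what a row does not reach is not made up. A row lasts 1/8 s, in which the tool goes at most 62.5 mm and 10.7 degrees, less where a joint would pass 70% of its speed; a pose out of reach is approached as far as the arm can. A call with a gripper value outside its range is refused whole. The fingers move at their own pace and stop on an object; FORCE is the grip in N (left out, the last holds). Time passes only in rows, so rows that do not move let the fingers close, or fill a call up. It gives the time, the measured TCP pose, the force, the opening and the grip force at its end, in the units of the state.
- get_obs(): the state, without advancing time (a new reading comes with each control period).
- camera(name): name is "scene" or "side" or "wrist"; returns a dict with "img" (400x640x3 uint8, red, green, blue), "intrinsics" (3x3 intrinsics, pixels), "R" (3x3) and "t" (3): a world point X has camera coordinates R X + t; the wrist camera has in their place "T_tool_cam" (4x4, takes a point from camera to tool coordinates, whose origin is the TCP and whose axes are the flange's). Camera axes: x right, y down, z forward; pixel columns grow to the right and rows downward; lengths in m; the calibration is good to about 2 mm. The wrist camera is an equidistant fisheye: a pixel r from the principal point sees the ray r / f radians off the axis. A picture is of the moment at which its call begins: read the wrist's pose just before it. There is no depth.
- hand_in(): hands the job in; it is judged then, once.
The state is a dict: "time": time; "q": joint angles; "joint_velocities": joint speeds; "joint_torque": joint torques, N m; "position": TCP position; "tool_rot": TCP orientation; "ft_force": force on the tool from outside, world axes, zero at the start; "moment": the same for the moment, N m; "grip_width": finger opening in m; "grip_force": force on a finger pad.
Only numpy, scipy, OpenCV 4.12 (cv2) and the standard library are available. Lean on these libraries where they do the work, as an engineer would, in place of code of your own. Each camera call takes 0.05 s, during which the arm holds its last target. There are 200 camera calls.

### The job

Without grasping anything, push the toothed test wheel by its upright red handle through exactly one full turn, clockwise seen from above, gently, so that the handle stops where it started. Leave the wheel there and then press the green button on the grey box with a fingertip and let it come up again. Do not press the red button, and leave the things lying around where they are.

Things in the scene. Friction and masses are not known exactly. Their poses are not given: they have to be found in the camera images.
- wheel_axis (a point): Point on the vertical axis of the hand wheel, 50 mm above the worktop. The wheel is level, 173 mm across its teeth, an aluminium rim with five spokes; its rim top lies 51 mm and its flat hub nut 57 mm above the worktop.
- wheel_handle (a point): Centre line of the red handle, an upright round post 20 mm in diameter standing on one spoke 66 mm from the wheel's axis. The post runs from 53 to 108 mm above the worktop; this point is 90 mm above the worktop. The handle does not turn on its own; it goes round with the wheel.
- wheel (a joint): Angle of the wheel in rad; grows when it turns clockwise seen from above. It starts anywhere from -1.2 to 1.2; one full turn adds 6.283. No stop in reach. The wheel is light and has a dry friction of 0.1 N m (about 1.5 N at the handle), so it stays where it is left and does not coast.
- button_box: Grey box fixed to the worktop, 80 (x) x 140 (y) x 45 mm high, origin at the centre of its underside. On its top are a green button (35 mm to its +y side) and a red button (35 mm to its -y side), each 28 mm in diameter in a black housing.
- green_button_top (a point): Centre of the top of the green button, facing up.
- green_button (a joint): Travel of the green button: 0 up, 0.006 m fully down, where its spring pushes back with 5 N; springs up when released. It counts as pressed beyond 0.004.
- red_button (a joint): Travel of the red button, likewise 0 to 0.006 m.
- stand: The whole wheel stand: round grey base (190 mm across, 12 mm thick) fixed to the worktop, bearing and wheel; origin on the wheel's axis at worktop height. On its +x side a black pickup sensor on a bracket stands beside the rim (top 53 mm above the worktop, reaching 130 mm from the axis); it does not turn.
- relay: Bystander, loose: black cube relay with blades up, 28x28x36 mm; origin at the centre of its underside.
- usb_key: Bystander, loose: red stick, 18x52x8 mm; origin at the centre of its underside.
- tape_green: Bystander, loose: roll of green tape lying flat, 66 mm across, 19 mm high; origin at the centre of its underside.
- battery_9v: Bystander, loose: orange block battery, 26x48x18 mm; origin at the centre of its underside.
- driver_torx: Bystander, loose: screwdriver with yellow grip, 23x155x21 mm; origin at the centre of its underside.
- flashlight: Bystander, loose: black torch lying down, 32x132x28 mm; origin at the centre of its underside.

How it is judged:
By the outcome, as a careful person would: the job done as asked, in the order asked, and still so for the second after the job is handed in, with the robot touching nothing.
It also fails if it takes over 69 s, if anything falls off the work surface, if the arm or the gripper's body presses on something with over 40 N, if the wrist force passes 120 N, or if a joint passes its speed limit or range.

## Working session

There is one attempt and no reset: what is moved stays moved. The work goes in short steps, Python scripts to look and compute and a shell command to move; the robot and the scene stay as the last step left them, time stands still between calls to the robot, and variables do not carry over. Pictures are saved under pics/ and viewed, at most 10 in all, crops included, and the job is handed in when it is done.

```bash
mkdir -p pics; ls; python3 - <<'E'
from rig import get_obs,camera
import cv2,numpy as np
o=get_obs()
for k in o: print(k,np.round(o[k],3))
for n in("scene","side","wrist"):
    c=camera(n); cv2.imwrite(f"pics/{n}0.png",c["img"][:,:,::-1]); print(n,[(k,np.round(c[k],3).tolist()) for k in c if k!="img"])
    np.savez(f"{n}0.npz",**c)
a=[cv2.imread(f"pics/{n}0.png") for n in("scene","side")]
E
```

```text
pics
time 0.0
q [-1.405  0.528  1.434 -0.     1.181 -0.179]
joint_velocities [-0.001  0.001 -0.     0.001  0.002 -0.   ]
joint_torque [-1.0000e-03 -4.4004e+01 -1.7659e+01  6.3000e-02  5.8000e-02 -0.0000e+00]
position [ 0.211 -0.588  0.233]
tool_rot [ 0.985  0.172 -0.    -0.001]
ft_force [ 0.179  0.738 -0.536]
moment [ 0.039 -0.012 -0.034]
grip_force 0.0
grip_width 0.087
scene [('intrinsics', [[460.762, 0.0, 312.279], [0.0, 460.762, 197.145], [0.0, 0.0, 1.0]]), ('R', [[-0.805, -0.592, -0.025], [-0.301, 0.445, -0.843], [0.511, -0.671, -0.537]]), ('t', [0.449, 0.244, 1.179])]
side [('intrinsics', [[422.971, 0.0, 323.571], [0.0, 422.971, 202.823], [0.0, 0.0, 1.0]]), ('R', [[0.844, -0.536, 0.022], [-0.303, -0.511, -0.804], [0.443, 0.672, -0.594]]), ('t', [-0.518, 0.234, 1.196])]
wrist [('intrinsics', [[309.707, 0.0, 327.654], [0.0, 309.707, 199.445], [0.0, 0.0, 1.0]]), ('T_tool_cam', [[0.0, -0.959, -0.284, 0.077], [1.0, 0.001, -0.0, 0.0], [0.001, -0.284, 0.959, -0.152], [0.0, 0.0, 0.0, 1.0]])]
```

View pics/scene0.png

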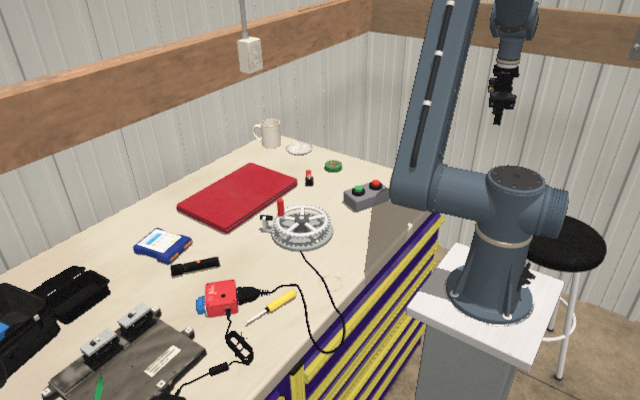

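View pics/side0.png

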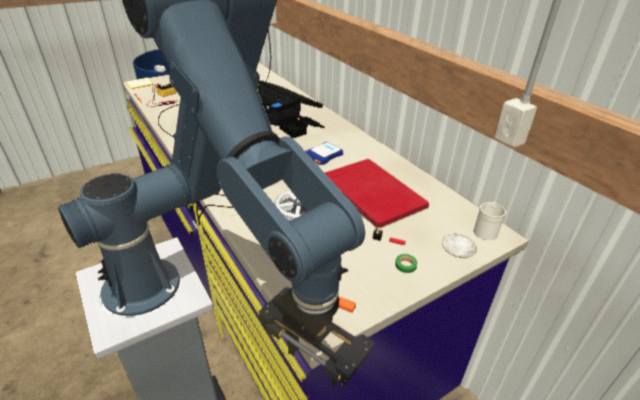

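The scene view shows the wheel at about (302,225) with its red handle at (281,208), the green button at (358,189) and the red one at (376,184). In the side view the arm hides the wheel and the box. I'll measure in the scene view.

```bash
cat > h.py <<'E'
import numpy as np,cv2
def ray(c,uv,z):
    K,R,t=c["intrinsics"],c["R"],c["t"]
    d=R.T@np.linalg.inv(K)@np.array([uv[0],uv[1],1.]); o=-R.T@t
    return o+d*(z-o[2])/d[2]
def proj(c,X):
    p=c["intrinsics"]@(c["R"]@np.asarray(X,float)+c["t"]); return p[:2]/p[2]
def blobs(m,amin=15):
    n,l,s,ce=cv2.connectedComponentsWithStats(m.astype(np.uint8))
    return [(s[i].tolist(),ce[i].round(1).tolist()) for i in range(1,n) if s[i][4]>=amin]
E
python3 - <<'E'
from h import *
c=np.load("scene0.npz"); hsv=cv2.cvtColor(c["img"],cv2.COLOR_RGB2HSV)
H,S,V=[hsv[...,i].astype(int) for i in range(3)]
red=((H<8)|(H>172))&(S>150)&(V>80); gr=(H>45)&(H<85)&(S>110)&(V>50)
sub=np.zeros(H.shape,bool); sub[140:260,255:400]=1
for n,m in(("red",red&sub),("green",gr&sub)):
    for b in blobs(m,8): print(n,b)
    for s,ce in blobs(m,8):
        if n=="red": print([ray(c,(ce[0],ce[1]),z).round(3).tolist() for z in(.05,.08)])
        else: print(ray(c,ce,.055).round(3))
im=cv2.resize(c["img"][165:265,255:400],None,fx=5.5,fy=5.5,interpolation=cv2.INTER_CUBIC)
cv2.imwrite("pics/crop.png",im[:,:,::-1])
E
```

```text
red ([255, 165, 42, 51, 1138], [270.1, 186.8])
red ([307, 171, 3, 4, 11], [307.9, 172.4])
red ([372, 180, 8, 7, 42], [375.3, 183.0])
[[0.75, -0.024, 0.05], [0.715, 0.013, 0.08]]
[[0.703, -0.174, 0.05], [0.67, -0.131, 0.08]]
[[0.47, -0.242, 0.05], [0.446, -0.197, 0.08]]
green ([325, 167, 16, 5, 49], [332.8, 168.9])
green ([354, 186, 9, 6, 46], [358.0, 188.7])
[ 0.639 -0.236  0.055]
[ 0.495 -0.171  0.055]
```

View pics/crop.png

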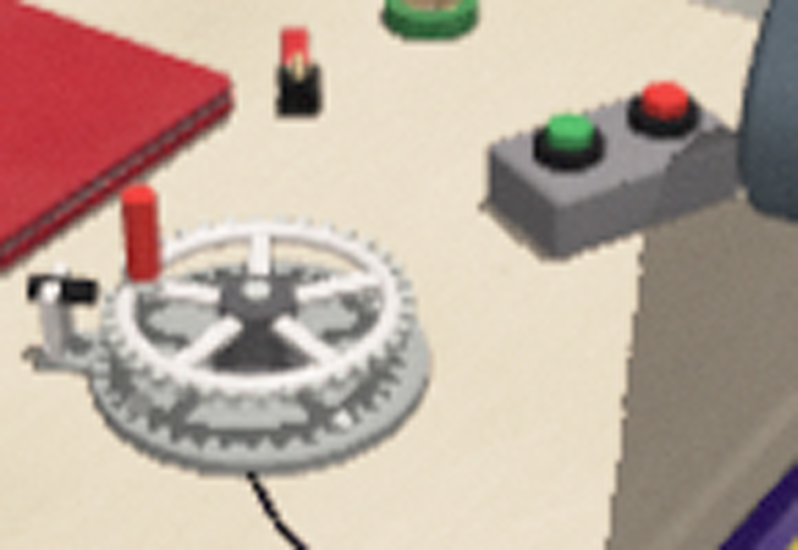

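The crop shows the handle's top at crop (138,190) and its foot at (144,278), the hub nut at (258,288), and the sensor to the left of the rim. The green button's top is at (571,128) and the red one's at (665,97). There are no obstacles above handle height near the wheel.

```bash
python3 - <<'E'
from h import *
c=np.load("scene0.npz"); f=lambda u,v:((u+.5)/5.5-.5+255,(v+.5)/5.5-.5+165)
hsv=cv2.cvtColor(c["img"],cv2.COLOR_RGB2HSV);H,S,V=[hsv[...,i].astype(int) for i in range(3)]
m=((H<8)|(H>172))&(S>150)&(V>80); s=np.zeros_like(m); s[198:220,275:288]=1; m&=s
for r in range(196,220):
    x=np.where(m[r])[0]
    if len(x): print(r,x.min(),x.max(),end='; ')
print()
ax=ray(c,f(258,288),.057); print("hub",ax)
print("rim centre",ray(c,f(259,305),.051))
for z in(.106,.108): print("htop",ray(c,f(138,191),z))
hb=ray(c,f(144,276),.055); print("hbot",hb, np.hypot(*(hb-ax)[:2]))
for ang in range(0,360,60):
    print(np.round(((proj(c,ax+[.0865*np.cos(np.radians(ang)),.0865*np.sin(np.radians(ang)),-.006])-[254.5,164.5])*5.5)),end=' ')
for z in(.05,.055,.06,.065):
    g=ray(c,f(571,127),z); r=ray(c,f(665,97),z); print(z,g.round(4),r.round(4),np.hypot(*(g-r)[:2]))
for p in((557,203),(735,133),(490,148)): print("boxtop",ray(c,f(*p),.045).round(3))
E
```

```text
198 275 277; 199 275 281; 200 277 282; 201 277 282; 202 278 282; 203 277 282; 204 278 282; 205 278 282; 206 278 282; 207 278 282; 208 278 282; 209 278 282; 210 278 282; 211 278 282; 212 278 282; 213 278 283; 214 278 282; 215 279 281; 
hub [0.5478823  0.06520312 0.057     ]
rim centre [0.54299975 0.07104686 0.051     ]
htop [0.6138676  0.08354462 0.106     ]
htop [0.61176584 0.08587297 0.108     ]
hbot [0.60890984 0.08935021 0.055     ] 0.06563110986429932
[137. 248.] [110. 338.] [237. 393.] [388. 350.] [402. 259.] [278. 211.] 0.05 [ 0.5009 -0.1843  0.05  ] [ 0.4717 -0.2468  0.05  ] 0.06897784111992793
0.055 [ 0.4968 -0.1772  0.055 ] [ 0.4677 -0.2393  0.055 ] 0.06854661052430928
0.06 [ 0.4926 -0.1701  0.06  ] [ 0.4637 -0.2318  0.06  ] 0.06811537992869082
0.065 [ 0.4884 -0.163   0.065 ] [ 0.4597 -0.2244  0.065 ] 0.06768414933307226
boxtop [ 0.467 -0.114  0.045]
boxtop [ 0.42  -0.241  0.045]
boxtop [ 0.533 -0.144  0.045]
```

Axis ≈ (0.546, 0.067), handle ≈ (0.611, 0.087). The radius comes to 66 mm, as given. The green button is at about (0.493, -0.171). I'll close the fingers and fly over the wheel to check with the wrist camera.

```bash
python3 -m pendant '[[[0.018,-0.017,-0.002,0,0,0,0],[0.036,-0.0335,-0.002,0,0,0,0],[0.036,-0.0335,-0.002,0,0,0,0],[0.036,-0.0335,-0.002,0,0,0,0],[0.036,-0.0335,-0.002,0,0,0,0]]]' 20
python3 -m pendant '[[[0.036,-0.0335,-0.002,0,0,0,0],[0.036,-0.0335,-0.002,0,0,0,0],[0.036,-0.0335,-0.002,0,0,0,0],[0.036,-0.0335,-0.002,0,0,0,0],[0.036,-0.0335,-0.002,0,0,0,0]]]'
python3 -m pendant '[[[0.036,-0.0335,0,0,0,0,0],[0.036,-0.0335,0,0,0,0,0],[0.036,-0.0335,0,0,0,0,0],[0.036,-0.0335,0,0,0,0,0],[0.036,-0.0335,0,0,0,0,0]]]'
python3 -m pendant '[[[0.015,-0.014,0,0,0,0,0],[0,0,0,0,0,0,0],[0,0,0,0,0,0,0],[0,0,0,0,0,0,0],[0,0,0,0,0,0,0]]]'
cat >> h.py <<'E'
from scipy.spatial.transform import Rotation as Ro
def snap(tag):
    from rig import get_obs,camera
    o=get_obs(); c=camera("wrist"); c["p"]=o["position"]; c["q"]=o["tool_rot"]
    np.savez(tag+".npz",**c); cv2.imwrite(f"pics/{tag}.png",c["img"][:,:,::-1]); return c,o
def wray(c,uv,z):
    K=c["intrinsics"]; x=(uv[0]-K[0,2])/K[0,0]; y=(uv[1]-K[1,2])/K[1,1]; r=np.hypot(x,y)
    d=np.array([x/r*np.sin(r),y/r*np.sin(r),np.cos(r)]) if r>0 else np.array([0,0,1.])
    T=c["T_tool_cam"]; R=Ro.from_quat(c["q"]).as_matrix()
    o=np.array(c["p"])+R@T[:3,3]; d=R@T[:3,:3]@d
    return o+d*(z-o[2])/d[2]
def red(img,s=140):
    hsv=cv2.cvtColor(img,cv2.COLOR_RGB2HSV);H,S,V=[hsv[...,i].astype(int) for i in range(3)]
    return ((H<8)|(H>172))&(S>s)&(V>80)
E
python3 - <<'E'
from h import *
c,o=snap("w1"); print(o["time"],o["position"],o["tool_rot"],o["q"])
print(blobs(red(c["img"]),30))
E
```

```text
time: 0.78
position: [0.3132, -0.3897, 0.2434]
tool_rot: [0.985, 0.171, 0.0, -0.0]
ft_force: [0.7, -0.1, -0.8]
grip_width: 0.0451
grip_force: 0.0
time: 1.4
position: [0.426, -0.1714, 0.2536]
tool_rot: [0.985, 0.171, 0.0, 0.0]
ft_force: [0.2, 0.1, -0.5]
grip_width: 0.0015
grip_force: 0.0
time: 2.02
position: [0.5387, 0.0472, 0.2534]
tool_rot: [0.985, 0.172, -0.0, 0.0]
ft_force: [0.7, -0.3, 0.7]
grip_width: 0.0003
grip_force: 0.0
time: 2.65
position: [0.5474, 0.0628, 0.2536]
tool_rot: [0.985, 0.171, -0.0, 0.0]
ft_force: [0.3, -0.5, -0.1]
grip_width: 0.0003
grip_force: 0.0
2.65 [0.54737597 0.06282565 0.25364687] [ 9.85321135e-01  1.70710998e-01 -1.08896671e-04  6.08852797e-05] [-8.84805779e-02  4.03869336e-01  1.59622594e+00 -1.90990653e-04
  1.14167655e+00  1.13929280e+00]
[([271, 0, 276, 102, 13825], [447.7, 33.3]), ([70, 73, 62, 71, 2234], [96.9, 108.3]), ([320, 111, 19, 19, 289], [329.0, 119.9]), ([538, 112, 25, 16, 260], [550.3, 119.4]), ([486, 291, 16, 17, 201], [493.5, 299.0])]
```

View pics/w1.png

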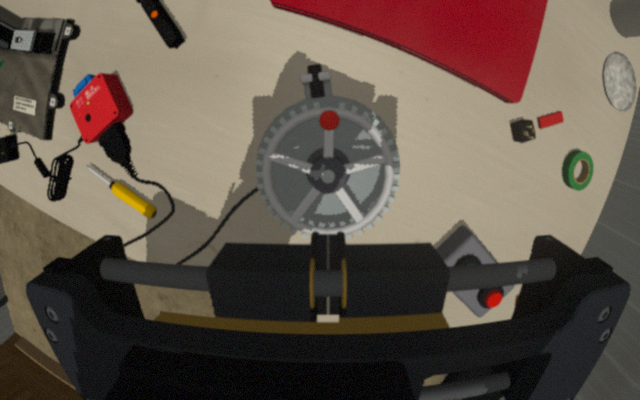

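The wrist view shows the hub nut at (327,177), the handle's top at (329,120), the sensor at (317,80) and the rim spanning columns 257–399. The red button is visible at (493,299); a finger hides the green one.

```bash
python3 - <<'E'
from h import *
c=np.load("w1.npz")
g=cv2.cvtColor(c["img"],cv2.COLOR_RGB2GRAY)
print(g[165:190:2,312:346:2])
ax=wray(c,(327.3,176.5),.057); print("hub",ax)
h=wray(c,(329,119.9),.108); h2=wray(c,(329,119.9),.104); print("handle",h,h2)
print("rim",[wray(c,p,.051).round(4).tolist() for p in((257,172),(399,170),(326,235))])
for a in((ax,),): 
    d=(h-ax)[:2]; print(np.hypot(*d),np.degrees(np.arctan2(d[1],d[0])))
print("redbtn",wray(c,(493.5,299),.06),wray(c,(493.5,299),.065))
E
```

```text
[[ 72  47  46  41  48  71  67  49  49  45  51  47  46  43  45  51  84]
 [ 52  49  46  47  54  76  64  50  46  45  47  48  47  48  48  48  66]
 [ 49  50  50  54  63  76  66  62  66  59  50  46  51  46  47  49  56]
 [ 69  74  72  78  74  80  87  96 100  92  76  52  48  48  48  51  66]
 [ 77  78  75  80  77 120  99  97 101 100  97  66  48  46  48  50  67]
 [ 72  76  80  77  82 115  99 100  96  97  98  80  49  48  48  50  77]
 [ 50  73  76  71  70  92  96 100  95  98  96  78  47  49  49  65  77]
 [ 43  61  72  57  49  86  95  97  97  96  96  67  49  48  68  79  79]
 [ 45  45  50  45  44  59  85  96  96  93  76  50  48  56  77  81  79]
 [ 49  47  51  46  44  49  56  64  69  62  52  51  50  60  81  79  74]
 [ 65  49  47  48  49  47  49  45  49  48  49  46  54  69  79  81  79]
 [ 88  76  47  49  51  47  43  47  47  51  49  49  64  83  94 121  84]
 [106 103  79  56  50  51  45  49  48  51  49  65  79  99 162 174 119]]
hub [0.54834186 0.06373773 0.057     ]
handle [0.61147572 0.08450075 0.108     ] [0.61136263 0.08444406 0.104     ]
rim [[0.5246, 0.1438, 0.051], [0.5836, -0.0138, 0.051], [0.4768, 0.0399, 0.051]]
0.0664604210544173 18.204642288971783
redbtn [ 0.46020606 -0.23384128  0.06      ] [ 0.4625173  -0.22917249  0.065     ]
```

Both views agree: axis (0.5483, 0.064), radius 66 mm, handle at 18.2°. Next I go behind the handle with tool x pointing inward (yaw 198°), so that tool −y is the push direction.

```bash
python3 -m pendant '[[[0.034,-0.0195,0,0,0,0,0],[0.034,-0.0195,0,0,0,0,0],[0,0,0,0,0,-10.5,0],[0,0,0,0,0,-10.5,0],[0,0,0,0,0,-10.5,0]]]'
for i in 1 2; do python3 -m pendant '[[[0,0,0,0,0,-10.5,0],[0,0,0,0,0,-10.5,0],[0,0,0,0,0,-10.5,0],[0,0,0,0,0,-10.5,0],[0,0,0,0,0,-10.5,0]]]'; done
python3 -m pendant '[[[0,0,0.01,0,0,-10.5,0],[0,0,0.02,0,0,-10.5,0],[0,0,0.02,0,0,-10.5,0],[0,0,0.02,0,0,-10.5,0],[0,0,0,0,0,0,0]]]'
cat > w.py <<'E'
# where the tool stands relative to the wheel, given the handle angle phi (deg)
from h import *; from rig import get_obs; import sys
o=get_obs(); A=np.array([.5483,.0640]); p=np.array(o["position"])
R=Ro.from_quat(o["tool_rot"]).as_matrix(); psi=np.degrees(np.arctan2(R[1,0],R[0,0]))%360
a=R[:2,:2].T@(A-p[:2])*1000
print("t %.2f p %s psi %.2f tilt %.2f axis in tool mm %s q6 %.2f"%(o["time"],p.round(4),psi,np.degrees(np.arccos(-R[2,2])),a.round(1),o["q"][5]),"F",np.round(o["ft_force"],1))
E
python3 w.py
```

```text
time: 3.32
position: [0.5984, 0.1233, 0.2535]
tool_rot: [0.9, 0.435, -0.0, -0.0]
ft_force: [0.5, 1.1, -0.7]
grip_width: 0.0003
grip_force: 0.0
time: 3.95
position: [0.5984, 0.1231, 0.2536]
tool_rot: [0.615, 0.788, -0.0, -0.0]
ft_force: [-0.4, 0.1, 0.2]
grip_width: 0.0002
grip_force: 0.0
time: 4.58
position: [0.5984, 0.1231, 0.2535]
tool_rot: [0.203, 0.979, -0.0, -0.0]
ft_force: [0.7, -0.1, 0.8]
grip_width: 0.0003
grip_force: 0.0
time: 5.2
position: [0.5972, 0.1232, 0.182]
tool_rot: [-0.157, 0.988, 0.0, -0.002]
ft_force: [-1.3, 0.6, -1.2]
grip_width: 0.0002
grip_force: 0.0
t 5.20 p [0.5972 0.1232 0.182 ] psi 198.10 tilt 0.23 axis in tool mm [ 64.9 -41. ] q6 -1.87 F [-1.3  0.6 -1.2]
```

```bash
python3 -m pendant '[[[-0.001,0,0.025,0,0,0,0],[0,0,0.025,0,0,0,0],[0,0,0.025,0,0,0,0],[0,0,0.024,0,0,0,0],[0,-0.006,0,0,0,0,0]]]'
python3 -m pendant '[[[0,-0.004,0,0,0,0,0],[0,-0.003,0,0,0,0,0],[0,-0.001,0,0,0,0,0],[0,0,0,0,0,0,0],[0,0,0,0,0,0,0]]]'
python3 w.py; python3 - <<'E'
from h import *
c,o=snap("w2"); im=c["img"]; print(blobs(red(im),100))
E
```

```text
time: 5.82
position: [0.6004, 0.1181, 0.0838]
tool_rot: [-0.158, 0.988, 0.0, -0.001]
ft_force: [0.3, 0.7, -0.1]
grip_width: 0.0004
grip_force: 0.0
time: 6.45
position: [0.6038, 0.1107, 0.0847]
tool_rot: [-0.159, 0.987, -0.0, 0.0]
ft_force: [0.1, -0.2, 0.1]
grip_width: 0.0007
grip_force: 0.0
t 6.45 p [0.6038 0.1107 0.0847] psi 198.26 tilt 0.01 axis in tool mm [ 67.3 -27. ] q6 -1.89 F [ 0.1 -0.2  0.1]
[([577, 195, 63, 81, 2661], [615.7, 233.9]), ([17, 222, 20, 19, 208], [25.7, 230.5]), ([267, 224, 32, 19, 430], [282.9, 233.9]), ([137, 284, 77, 32, 249], [174.3, 298.8]), ([137, 292, 47, 29, 531], [153.5, 307.0])]
```

View pics/w2.png

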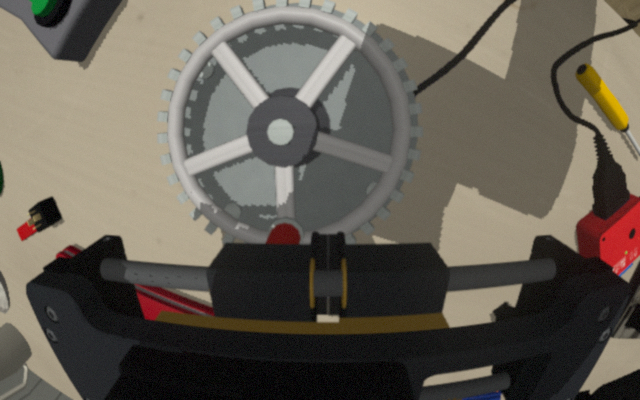

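The picture shows the handle at (285,233) to the left of the closed fingers, which span columns 311–345. The finger side is only about 10 mm from the tool axis, leaving a gap of about 7 mm, so contact comes with the axis at (66,−20) in tool coordinates. The arc rows follow from that.

```bash
python3 -m pendant '[[[0.001,-0.003,0,0,0,0,0],[0,-0.0025,0,0,0,0,0],[-0.0007,-0.0023,0,0,0,2,0],[-0.0012,-0.0047,0,0,0,4,0],[-0.0017,-0.007,0,0,0,6,0]]]'
python3 -m pendant '[[[-0.0017,-0.007,0,0,0,6,0],[-0.0017,-0.007,0,0,0,6,0],[-0.0017,-0.007,0,0,0,6,0],[-0.0017,-0.007,0,0,0,6,0],[-0.0017,-0.007,0,0,0,6,0]]]'
python3 w.py; python3 - <<'E'
from h import *
c,o=snap("w3"); im=c["img"]; print(blobs(red(im),100))
E
```

```text
time: 7.12
position: [0.6118, 0.0928, 0.0845]
tool_rot: [-0.052, 0.999, 0.0, 0.0]
ft_force: [-0.2, 2.0, -0.9]
grip_width: 0.0004
grip_force: 0.8
time: 7.75
position: [0.6176, 0.057, 0.0847]
tool_rot: [0.208, 0.978, 0.0, 0.001]
ft_force: [1.8, 1.8, -1.4]
grip_width: 0.0002
grip_force: 0.8
t 7.75 p [0.6176 0.057  0.0847] psi 155.98 tilt 0.14 axis in tool mm [ 66.2 -21.8] q6 -1.24 F [ 1.8  1.8 -1.4]
[([583, 0, 57, 44, 1216], [618.1, 12.8]), ([277, 226, 30, 17, 352], [291.5, 234.6]), ([442, 284, 80, 44, 2347], [482.2, 306.0]), ([423, 366, 69, 20, 665], [458.1, 375.9]), ([462, 390, 43, 10, 246], [487.0, 396.1])]
```

View pics/w3.png

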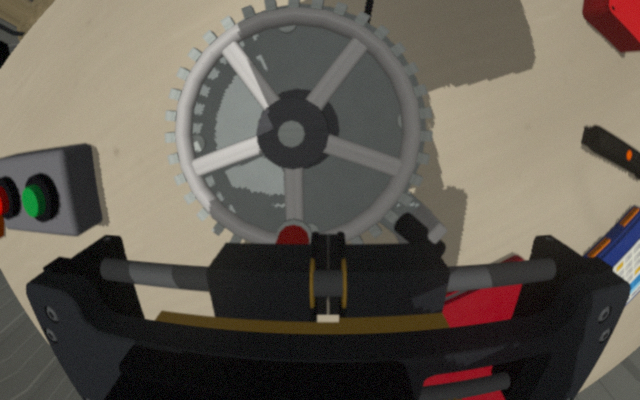

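The wheel follows at about 2 N: the handle (292,233) lies in line with the hub (291,132), so the handle's angle equals the tool yaw minus 180°. Continuing.

```bash
for i in 1 2 3; do python3 -m pendant '[[[-0.0019,-0.007,0,0,0,6,0],[-0.0019,-0.007,0,0,0,6,0],[-0.0019,-0.007,0,0,0,6,0],[-0.0019,-0.007,0,0,0,6,0],[-0.0019,-0.007,0,0,0,6,0]]]' | grep force; done
python3 w.py
```

```text
ft_force: [1.6, 1.3, -0.0]
grip_force: 0.8
ft_force: [1.6, 1.3, -0.3]
grip_force: 0.7
ft_force: [2.0, 0.3, -0.3]
grip_force: 0.7
t 9.68 p [ 0.5421 -0.0054  0.085 ] psi 66.08 tilt 0.18 axis in tool mm [ 66.  -22.4] q6 0.20 F [ 2.   0.3 -0.3]
```

```bash
for i in 1 2 3; do python3 -m pendant '[[[-0.0019,-0.007,0,0,0,6,0],[-0.0019,-0.007,0,0,0,6,0],[-0.0019,-0.007,0,0,0,6,0],[-0.0019,-0.007,0,0,0,6,0],[-0.0019,-0.007,0,0,0,6,0]]]' | grep force; done
python3 w.py
```

```text
ft_force: [1.6, 0.0, 1.3]
grip_force: 0.7
ft_force: [0.9, -1.5, -0.1]
grip_force: 0.7
ft_force: [0.6, -2.2, 0.8]
grip_force: 0.8
t 11.55 p [0.4793 0.0703 0.0848] psi 336.11 tilt 0.10 axis in tool mm [ 65.6 -22.2] q6 1.90 F [ 0.6 -2.2  0.8]
```

```bash
python3 -m pendant '[[[-0.0019,-0.007,0,0,0,6,0],[-0.0019,-0.007,0,0,0,6,0],[-0.0019,-0.007,0,0,0,6,0],[-0.0013,-0.0047,0,0,0,4,0],[-0.0007,-0.0023,0,0,0,2,0]]]' | grep force
python3 -m pendant '[[[0,0.006,0,0,0,0,0],[0,0.012,0,0,0,0,0],[0,0.005,-0.02,0,0,0,0],[0,0,-0.04,0,0,0,0],[0,0,-0.03,0,0,0,0]]]' | grep force
python3 w.py;  python3 - <<'E'
from h import *
c,o=snap("w4"); im=c["img"]; print([b for b in blobs(red(im),100)])
E
```

```text
ft_force: [-0.9, -1.7, 1.5]
grip_force: 0.8
ft_force: [-0.1, -0.2, 0.0]
grip_force: 0.0
t 12.80 p [0.4695 0.0819 0.1756] psi 312.24 tilt 0.02 axis in tool mm [ 66.3 -46.3] q6 2.34 F [-0.1 -0.2  0. ]
[([21, 0, 151, 122, 10369], [88.1, 43.5]), ([99, 29, 58, 91, 162], [124.3, 77.2]), ([256, 193, 24, 33, 484], [267.2, 212.2]), ([140, 296, 23, 24, 343], [150.6, 307.8])]
```

View pics/w4.png

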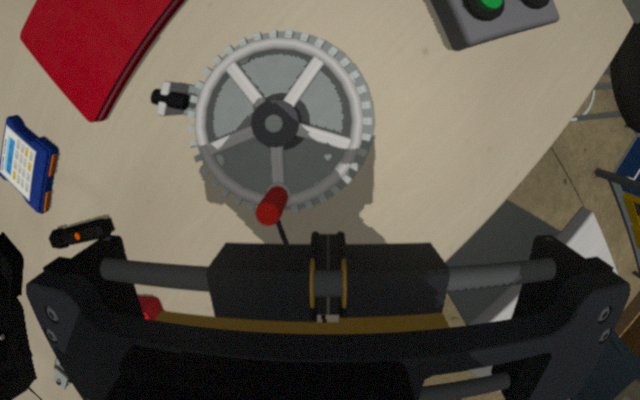

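The view shows the handle at (270,205) in line with its spoke and the hub (273,123), so it stands at about 132° with about 114° left. I turn the tool back half a turn above the same spot and then push with the +y side.

```bash
for i in 1 2 3; do python3 -m pendant '[[[0,0,0,0,0,-10.6,0],[0,0,0,0,0,-10.6,0],[0,0,0,0,0,-10.6,0],[0,0,0,0,0,-10.6,0],[0,0,0,0,0,-10.6,0]]]' >/dev/null; done
python3 -m pendant '[[[0,0,0,0,0,-10.5,0],[0,0,0,0,0,-10.5,0],[0,0,0.03,0,0,0,0],[0,0,0.03,0,0,0,0],[0,0,0.031,0,0,0,0]]]'
python3 w.py
```

```text
time: 15.35
position: [0.4696, 0.082, 0.0826]
tool_rot: [0.405, 0.914, -0.0, -0.0]
ft_force: [-0.0, 0.7, -0.1]
grip_width: 0.0002
grip_force: 0.0
t 15.35 p [0.4696 0.082  0.0826] psi 132.25 tilt 0.01 axis in tool mm [-66.3  46.1] q6 -0.80 F [-0.   0.7 -0.1]
```

```bash
python3 -m pendant '[[[0,0.008,0,0,0,0,0],[0,0.009,0,0,0,0,0],[0,0.005,0,0,0,0,0],[0.0007,0.0023,0,0,0,2,0],[0.0013,0.0047,0,0,0,4,0]]]' | grep force
for i in 1 2 3; do python3 -m pendant '[[[0.0019,0.007,0,0,0,6,0],[0.0019,0.007,0,0,0,6,0],[0.0019,0.007,0,0,0,6,0],[0.0019,0.007,0,0,0,6,0],[0.0019,0.007,0,0,0,6,0]]]' | grep force; done
python3 w.py
```

```text
ft_force: [-1.2, -1.6, 0.6]
grip_force: 0.7
ft_force: [-2.8, 0.5, 1.4]
grip_force: 1.0
ft_force: [-0.6, 2.3, -0.4]
grip_force: 1.0
ft_force: [-0.5, 2.5, 0.0]
grip_force: 0.9
t 17.85 p [0.5879 0.1206 0.0849] psi 36.08 tilt 0.13 axis in tool mm [-65.4  22.4] q6 0.96 F [-0.5  2.5  0. ]
```

```bash
python3 -m pendant '[[[0.0019,0.007,0,0,0,6,0],[0.0013,0.0047,0,0,0,4,0],[0.001,0.0035,0,0,0,3,0],[0,0,0,0,0,0,0],[0,0,0,0,0,0,0]]]' | grep force
python3 w.py
python3 -m pendant '[[[0,-0.004,0,0,0,0,0],[0,-0.012,0,0,0,0,0],[0,-0.004,-0.03,0,0,0,0],[0,0,-0.05,0,0,0,0],[0,0,-0.05,0,0,0,0]]]' | grep force
python3 - <<'E'
from h import *; from rig import get_obs
o=get_obs(); R=Ro.from_quat(o["tool_rot"]).as_matrix(); c=np.load("w1.npz"); R1=Ro.from_quat(c["q"]).as_matrix()
print("shift to w1",R.T@(c["p"]-o["position"]),"turn",np.degrees(Ro.from_matrix(R.T@R1).as_rotvec()))
E
```

```text
ft_force: [0.9, 0.6, 0.0]
grip_force: 0.3
t 18.48 p [0.599  0.1092 0.0842] psi 23.32 tilt 0.05 axis in tool mm [-64.4  21.4] q6 1.16 F [0.9 0.6 0. ]
ft_force: [0.8, -0.0, -0.4]
grip_force: 0.0
shift to w1 [-0.06496816  0.04311157 -0.03920263] turn [-0.04371323  0.08463869  3.64741315]
```

```bash
python3 -m pendant '[[[-0.022,0.014,-0.039,0,0,0,0],[-0.022,0.014,0,0,0,0,0],[-0.021,0.015,0,0,0,3.65,0],[0,0,0,0,0,0,0],[0,0,0,0,0,0,0]]]' | grep position
python3 - <<'E'
from h import *
c1=np.load("w1.npz")
c,o=snap("w5"); A=np.array([.5483,.0637])
for k in(c1,c):
    b=[x for x in blobs(red(k["img"]),100) if 300<x[1][0]<350 and x[1][1]>90]; print(b)
    d=wray(k,b[0][1],.108)[:2]; print(k["p"],d,np.degrees(np.arctan2(*(d-A)[::-1])),np.hypot(*(d-A)))
E
```

```text
position: [0.5484, 0.0629, 0.2525]
[([320, 111, 19, 19, 289], [329.0, 119.9])]
[0.54737597 0.06282565 0.25364687] [0.61147572 0.08450075] 18.22424891924381 0.06651197399593767
[([313, 112, 20, 19, 292], [322.8, 121.1])]
[0.54839228 0.06287205 0.25253807] [0.60954582 0.08980194] 23.082890872133103 0.06657598606698877
```

The handle stands at 23.1° and started at 18.2°, so 4.9° is left. I go back behind it for a small final push.

```bash
python3 -m pendant '[[[0.034,-0.018,0,0,0,0,0],[0.033,-0.018,0,0,0,1.2,0],[0,0,0.03,0,0,0,0],[0,0,0.04,0,0,0,0],[0,0,0.04,0,0,0,0]]]' | grep position
python3 -m pendant '[[[0,0,0.04,0,0,0,0],[0,0,0.018,0,0,0,0],[0,0.003,0,0,0,0,0],[0,0,0,0,0,0,0],[0,0,0,0,0,0,0]]]' | grep position
python3 w.py
```

```text
position: [0.5998, 0.1198, 0.1412]
position: [0.6015, 0.1157, 0.0863]
t 21.02 p [0.6015 0.1157 0.0863] psi 18.40 tilt 0.20 axis in tool mm [-66.8  32.2] q6 1.26 F [ 0.7 -0.4 -0.2]
```

```bash
python3 -m pendant '[[[0,0.003,0,0,0,0,0],[0,0.003,0,0,0,0,0],[0,0.002,0,0,0,0,0],[0,0.0018,0,0,0,0,0],[0,0.001,0,0,0,0,0]]]' | grep force
python3 -m pendant '[[[0,0,0,0,0,0,0],[0,0,0,0,0,0,0],[0,0,0,0,0,0,0],[0,0,0,0,0,0,0],[0,0,0,0,0,0,0]]]' | grep force
python3 w.py
```

```text
ft_force: [0.6, 1.5, 0.4]
grip_force: 1.0
ft_force: [-0.2, 1.4, -0.6]
grip_force: 0.5
t 22.27 p [0.6034 0.1054 0.0844] psi 18.41 tilt 0.02 axis in tool mm [-65.4  21.8] q6 1.24 F [-0.2  1.4 -0.6]
```

Back off, rise and look from the first hover pose.

```bash
python3 -m pendant '[[[0,-0.004,0,0,0,0,0],[0,-0.011,0,0,0,0,0],[0,0,-0.03,0,0,0,0],[0,0,-0.05,0,0,0,0],[0,0,-0.05,0,0,0,0]]]' | grep force
python3 -m pendant '[[[-0.022,0.012,-0.039,0,0,0,0],[-0.022,0.012,0,0,0,0,0],[-0.021,0.012,0,0,0,-1.3,0],[0,0,0,0,0,0,0],[0,0,0,0,0,0,0]]]' | grep position
python3 - <<'E'
from h import *
c,o=snap("w6"); A=np.array([.5483,.0637]); k=c; print(o["time"])
b=[x for x in blobs(red(k["img"]),100) if 300<x[1][0]<350 and x[1][1]>90]; print(b)
d=wray(k,b[0][1],.108)[:2]; print(k["p"],d,np.degrees(np.arctan2(*(d-A)[::-1])),np.hypot(*(d-A)))
E
```

```text
ft_force: [1.2, 0.1, -0.5]
grip_force: 0.0
position: [0.5489, 0.0656, 0.2536]
23.525
[([321, 113, 20, 19, 286], [330.7, 122.4])]
[0.54891962 0.06561538 0.25360611] [0.61140847 0.08508029] 18.715680237445326 0.066631789718563
```

The handle is within about 0.5° (0.6 mm) of its start. On to the button: move over the box and measure.

```bash
python3 -m pendant '[[[-0.03,0.033,0,0,0,0,0],[-0.042,0.047,0,0,0,0,0],[-0.042,0.047,0,0,0,0,0],[-0.042,0.047,0,0,0,0,0],[-0.027,0.029,0,0,0,0,0]]]' | grep position
python3 -m pendant '[[[0,0,0,0,0,0,0],[0,0,0,0,0,0,0],[0,0,0,0,0,0,0],[0,0,0,0,0,0,0],[0,0,0,0,0,0,0]]]' | grep position
python3 - <<'E'
from h import *
c,o=snap("w7"); k=c; print(o["time"],o["position"],o["tool_rot"])
hsv=cv2.cvtColor(k["img"],cv2.COLOR_RGB2HSV);H,S,V=[hsv[...,i].astype(int) for i in range(3)]
for n,m in(("g",(H>45)&(H<85)&(S>110)&(V>50)),("r",red(k["img"]))):
    for s,ce in blobs(m,80): print(n,s,ce,[wray(k,ce,z).round(4).tolist() for z in (.055,.06,.065)])
im=k["img"]; 
E
```

```text
position: [0.4453, -0.1886, 0.2535]
position: [0.4456, -0.1857, 0.2536]
24.825 [ 0.445589   -0.1856721   0.25356482] [ 9.85134645e-01  1.71783964e-01  2.15573728e-05 -3.72445436e-06]
g [467, 16, 41, 45, 725] [486.4, 38.5] [[0.6779, -0.3071, 0.055], [0.6756, -0.305, 0.06], [0.6733, -0.3029, 0.065]]
g [313, 124, 25, 25, 496] [324.9, 135.8] [[0.4896, -0.1664, 0.055], [0.4901, -0.1663, 0.06], [0.4905, -0.1662, 0.065]]
r [0, 0, 51, 57, 1599] [21.1, 23.7] [[0.5374, 0.4043, 0.055], [0.5371, 0.3962, 0.06], [0.5369, 0.3882, 0.065]]
r [358, 167, 25, 25, 492] [369.7, 179.0] [[0.4603, -0.2323, 0.055], [0.4611, -0.2313, 0.06], [0.462, -0.2302, 0.065]]
```

View pics/w7.png

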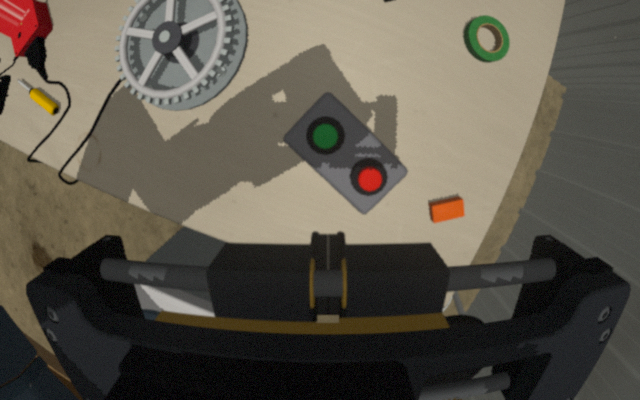

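The picture shows the green button at (325,136), the red one at (370,179) and the orange battery clear at (447,209). Green is at (0.490, -0.166), and with the scene ray its top is at z ≈ 0.0625, so touch is expected at TCP z ≈ 0.0735.

```bash
python3 -m pendant '[[[0.0487,-0.0031,0.02,0,0,0,0],[0,0,0.045,0,0,0,0],[0,0,0.045,0,0,0,0],[0,0,0.04,0,0,0,0],[0,0,0.018,0,0,0,0]]]'
python3 -m pendant '[[[0,0,0.003,0,0,0,0],[0,0,0,0,0,0,0],[0,0,0,0,0,0,0],[0,0,0,0,0,0,0],[0,0,0,0,0,0,0]]]'
```

```text
time: 25.5
position: [0.4891, -0.1662, 0.0833]
tool_rot: [0.985, 0.171, -0.001, -0.001]
ft_force: [-0.1, 0.6, -0.1]
grip_width: 0.0008
grip_force: 0.0
time: 26.12
position: [0.4904, -0.1672, 0.0831]
tool_rot: [0.985, 0.171, 0.0, 0.0]
ft_force: [0.3, -0.9, -0.2]
grip_width: 0.0006
grip_force: 0.0
```

```bash
python3 -m pendant '[[[0,0,0.004,0,0,0,0],[0,0,0.004,0,0,0,0],[0,0,0.002,0,0,0,0],[0,0,0,0,0,0,0],[0,0,0,0,0,0,0]]]' | egrep 'pos|ft'
python3 -m pendant '[[[0,0,0.001,0,0,0,0],[0,0,0.001,0,0,0,0],[0,0,0,0,0,0,0],[0,0,0,0,0,0,0],[0,0,0,0,0,0,0]]]' | egrep 'pos|ft'
```

```text
position: [0.4904, -0.1672, 0.0728]
ft_force: [-0.9, -0.8, 4.5]
position: [0.4904, -0.1672, 0.0722]
ft_force: [-1.2, 1.3, 16.4]
```

```bash
python3 -m pendant '[[[0,0,0.001,0,0,0,0],[0,0,0.001,0,0,0,0],[0,0,0,0,0,0,0],[0,0,0,0,0,0,0],[0,0,0,0,0,0,0]]]' | egrep 'pos|ft'
```

```text
position: [0.4905, -0.1672, 0.0719]
ft_force: [-4.1, 2.4, 30.3]
```

The force rising past 5 N shows the button is bottomed and therefore pressed. Release it.

```bash
python3 -m pendant '[[[0,0,-0.003,0,0,0,0],[0,0,-0.006,0,0,0,0],[0,0,-0.02,0,0,0,0],[0,0,-0.04,0,0,0,0],[0,0,-0.04,0,0,0,0]]]' | egrep 'pos|ft'
python3 -m pendant '[[[-0.0487,0.0031,-0.07,0,0,0,0],[0,0,0,0,0,0,0],[0,0,0,0,0,0,0],[0,0,0,0,0,0,0],[0,0,0,0,0,0,0]]]' | egrep 'time|pos|ft'
python3 - <<'E'
from h import *; from rig import camera
c0=np.load("scene0.npz"); c=camera("scene"); cv2.imwrite("pics/scene1.png",c["img"][:,:,::-1])
s=np.s_[165:265,255:400]
im=np.vstack([cv2.resize(k["img"][s],None,fx=3,fy=3) for k in(c0,c)]); cv2.imwrite("pics/cmp.png",im[:,:,::-1])
E
```

```text
position: [0.4891, -0.1665, 0.1775]
ft_force: [0.7, -0.7, 0.4]
time: 29.25
position: [0.457, -0.1806, 0.2274]
ft_force: [-0.2, 0.8, 0.1]
```

View pics/cmp.png

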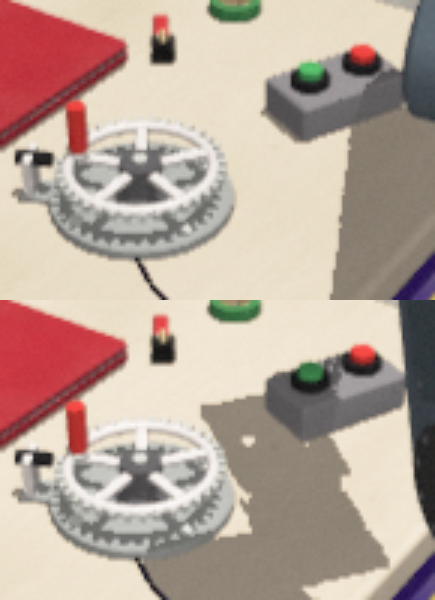

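The before and after crops match: the handle is at the same place, the green button is up again, and the relay and tape have not moved.

```bash
python3 -c "from rig import hand_in; print(hand_in())"
```

```text
the job is handed in; nothing more can be done
None
```

The wheel was pushed one full clockwise turn, its handle stopping within about 0.5° of where it started; then the green button was pressed fully down (about 30 N at the fingertip) and came up again, and the job was handed in at about 29 s with the red button and the loose things untouched.

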